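# Tip the pebble tray to its red end

### The job

Tip the rocking tray that holds the two grey pebbles by pushing down the lip at its red end, until both pebbles have slid down onto the red part of the tray's floor, and leave the tray tipped that way. Do not touch the pebbles, and leave the other tray, with the wooden slices, as it is.

Things in the scene. Friction and masses are not known exactly. Their poses are not given: they have to be found in the camera images.
- pebble_lip (a point): Mid top of the red push lip (30 deep, 100 wide, 4 mm thick, level with the rim) of the metal tray holding 2 grey pebbles; 120 mm up when level (start), any yaw. Axes turn with the tray: x outward along it (hinge axis at x -120, red end wall's inner face -20, red floor -90 to -20 mm), y across, z out (floor -30). Pushed to the 32 degree stop it is 52 mm above the table, 118 mm from the axis.
- pebble_1: Mid grey flat round pebble, 34 mm across, 14 mm thick, about 30 g, loose in its tray, at the start in the bare half; origin at the centre of its underside, z up. The pebbles are smooth and start to slide at 13 to 20 degrees of tray tilt.
- pebble_2: Dark grey pebble, same size, in the same tray; origin at the centre of its underside, z up. Both trays have stiff hinges that stay where left: 2 to 4 N down on a lip's middle turns one; stops at 32 degrees either way.
- slice_lip (a point): Same point on the other, identical tray, which holds 2 wooden slices (36 mm across): leave it. Each tray: 270 mm long over its lips, 100 wide, inside 200 x 92, walls 30 mm high; it rocks on a fixed wooden stand (130 mm square) about a cross axis at mid-length, floor height, 90 mm above the table; one end's lip, end wall and last 70 mm of floor are red, the other end bare.
Mind the look-alikes: they are no part of the job. Leave any green look-alike of the pebble_1 alone.

How it is judged:
At the end, for the whole second after the job is handed in: Both pebbles lie at rest in their tray with their centres on the red floor (within 65 mm of the red end wall), and the tray is left tipped red end down, its red lip at least 20 mm lower than level (about 10 degrees) (height (world z) of pebble_lip below 0.1 m and x of pebble_1 in the frame of pebble_lip between -0.085 and -0.02 m and y of pebble_1 in the frame of pebble_lip between -0.046 and 0.046 m and z of pebble_1 in the frame of pebble_lip between -0.036 and 0 m and x of pebble_2 in the frame of pebble_lip between -0.085 and -0.02 m and y of pebble_2 in the frame of pebble_lip between -0.046 and 0.046 m and z of pebble_2 in the frame of pebble_lip between -0.036 and 0 m and linear speed of each of pebble_1, pebble_2 below 0.03 m/s); the robot touches nothing.
It fails at once if the robot touches a pebble (contact force between any of the arm, the fingers and pebble_1 above 0.3 N or contact force between any of the arm, the fingers and pebble_2 above 0.3 N).
It fails at once if the other tray is tipped (its lip moves more than 15 mm) (distance of slice_lip from where it was at the start of the episode above 0.015 m).
It also fails if it takes over 32 s, if anything falls off the work surface, if the arm or the gripper's body presses on something with over 40 N, if the wrist force passes 120 N, or if a joint passes its speed limit or range.

### The arm

A 7-joint arm with a two-finger parallel gripper is mounted at the origin on the work surface. World frame = base frame: x ahead of the robot, y to its left, z up, the work surface at z = 0. Lengths are in m, angles in rad, forces in N, time in s.
With the tool pointing down it reaches from about 0.4 to 0.85 m from the base axis. Payload 4.5 kg.
Tool frame: the origin (TCP) lies midway between the tips of the shut fingers; the grasp point (between the pads) lies 19 mm behind it; z points along the fingers, y is the line along which they close (so a half turn about z gives the same grasp; the last joint's range is limited). The gripper opens to 88 mm and grips with 3 to 60 N. Pads are 18 mm wide; open, the fingers measure 123 mm over their backs; the gripper's body (75 mm by 187 mm) begins 45 mm behind the grasp point.
Start: joints at [-1.243, 0.689, -0.195, 1.565, 0.157, 0.902, -0.215], TCP at [0.181, 0.598, 0.239] pointing down, gripper open.
Joint ranges: [-3.01, 3.01], [-0.46, 2.08], [-1.47, 1.51], [0.13, 2.56], [-1, 4.14], [0.04, 2.09], [-2.66, 2.66]. Speed limits (rad/s): [2.57, 2.57, 3.14, 3.14, 3.14, 3.14, 3.14].

### API

Orientations are given as a unit quaternion [x, y, z, w].
In Python, from plant import r gives the robot as it stands.
- The arm moves only by the tool carry_out, never from a script. Its argument "plan" is a list of rows, each an object with "rot": the turn, a rotation vector about the tool's x, y, z in rad, a list of three; "xyz": the shift along the tool's x, y, z in m, a list of three; "grip": the closure in counts, from 0 (fully open) to 255 (shut). In form: [{"rot": [wx, wy, wz], "xyz": [dx, dy, dz], "grip": grip}, ...]. A call has 1 to 8 rows; each row is the pose to reach, as a shift and turn from the pose commanded when the call began, along the tool's axes at that moment; what a row does not reach only later rows make up. A row lasts 1/12 s, in which the tool goes at most 41.7 mm and 7.16 degrees, less where a joint would pass 70% of its speed; a pose out of reach is approached as far as the arm can. A call with a gripper value outside its range is refused whole. The fingers move at their own pace and stop on an object; "squeeze" is the grip in N (left out, the last holds). Time passes only in rows, so rows that repeat a pose let the fingers close. It gives the time, the measured TCP pose, the force, the opening and the grip force at its end, in the units of the state.
- r.get_state(): the state, without advancing time (a new reading comes with each control period).
- r.snapshot(name): name is "side" or "top"; returns the picture (384x512x3 uint8, red, green, blue); there is no depth.
- r.camera_params(name): a dict with "fx", "fy", "cx", "cy" (pixels), "position" and "attitude" of the camera in the world. Camera axes: x right, y down, z forward; pixel columns grow to the right and rows downward; lengths in m; the calibration is good to about 2 mm. A picture is of the moment at which its call begins. camera_params takes no time and is no camera call.
- r.finish_job(): hands the job in; it is judged then, once.
The state is a dict: "clock": time; "q": joint angles; "qd": joint speeds; "joint_torque": joint torques, N m; "tool_pos": TCP position; "eef_rot": TCP orientation; "contact_force": force on the tool from outside, world axes, zero at the start; "moment": the same for the moment, N m; "opening": opening from 0.0 (shut) to 1.0 (fully open); "finger_force": force on a finger pad.
Only numpy, scipy, OpenCV 4.12 (cv2) and the standard library are available. Lean on these libraries where they do the work, as an engineer would, in place of code of your own. Each camera call takes 0.05 s, during which the arm holds its last target. There are 200 camera calls.

## Working session

There is one attempt and no reset: what is moved stays moved. The work goes in short steps, Python scripts to look and compute and a tool call to move; the robot and the scene stay as the last step left them, time stands still between calls to the robot, and variables do not carry over. Pictures are saved under pics/ and viewed, at most 10 in all, crops included, and the job is handed in when it is done.

Besides the shell and the picture viewer there is one more tool, called after "Request:" by a JSON object that holds its "op" and its "data". carry_out: Moves the arm, as the interface text tells. Its arguments: {"type":"object","properties":{"plan":{"type":"array"},"squeeze":{"type":"number"}},"required":["plan"]}

```bash
mkdir -p pics; python3 - <<'E'
from plant import r
import cv2
for n in("top","side"):
    cv2.imwrite(f"pics/{n}0.png",r.snapshot(n)[:,:,::-1]); print(r.camera_params(n))
s=r.get_state(); print(s)
E
```

```text
{'fx': 369.3026724479644, 'fy': 369.3026724479644, 'cx': 254.01684598274747, 'cy': 189.69412389646192, 'position': array([0.37764837, 0.013207  , 0.9656171 ]), 'attitude': array([ 0.70653253, -0.70115355,  0.06580752, -0.06974846])}
{'fx': 366.26398500427786, 'fy': 366.26398500427786, 'cx': 256.8585952372694, 'cy': 191.6591754174897, 'position': array([ 0.32983684, -0.41688556,  0.60976662]), 'attitude': array([ 0.90557968, -0.22338317,  0.09268392, -0.34847538])}
{'clock': 0.1, 'q': array([-1.24318491,  0.68987563, -0.19453078,  1.56619432,  0.15731753,
        0.90248232, -0.21506582]), 'qd': array([ 5.53661721e-04, -1.41728997e-03, -9.97157260e-04, -2.16293810e-03,
       -8.87059511e-04, -8.78421586e-05,  1.11455866e-03]), 'joint_torque': array([-2.41110312e-03, -5.28509617e+01, -1.27092429e+00, -1.53839296e+01,
       -5.24734799e-02,  1.99147667e-03,  3.39669054e-05]), 'tool_pos': array([0.18088441, 0.5976922 , 0.23801796]), 'eef_rot': array([ 1.46316505e-01,  9.89237518e-01, -7.81470948e-04, -5.52387138e-05]), 'contact_force': array([-0.83402547,  0.42852076,  0.38323587]), 'moment': array([-0.01265441, -0.00998078, -0.03112287]), 'finger_force': 0.0, 'opening': 0.9971176514635591}
```

View pics/top0.png

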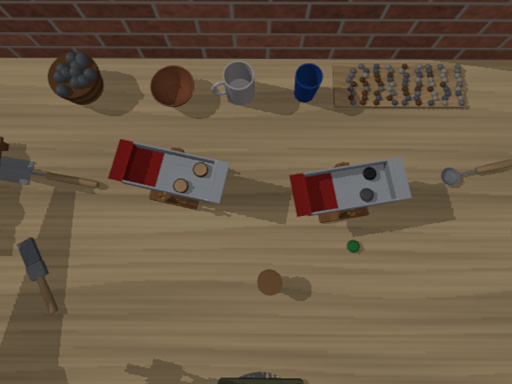

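View pics/side0.png

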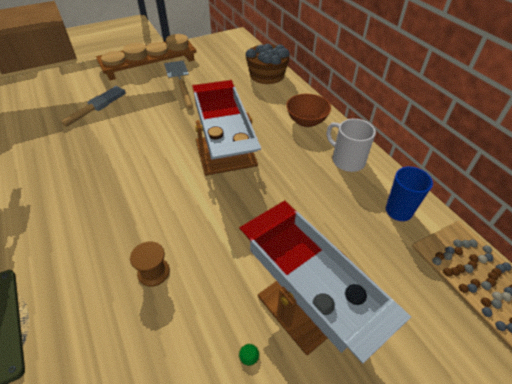

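The top view shows the pebble tray on the right, with its red lip around px (300,195) and pebbles at (370,174) and (367,195). The slice tray is on the left, and the green look-alike is at (353,246). Next I'll measure the lip.

```bash
cat > h.py <<'E'
import cv2,numpy as np
from scipy.spatial.transform import Rotation as R
from plant import r
def ray(n,px,z):
    c=r.camera_params(n); d=R.from_quat(c['attitude']).apply([(px[0]-c['cx'])/c['fx'],(px[1]-c['cy'])/c['fy'],1])
    return c['position']+d*(z-c['position'][2])/d[2]
def tool(p):
    s=r.get_state(); return R.from_quat(s['eef_rot']).inv().apply(np.array(p)-s['tool_pos'])
E
python3 - <<'E'
from h import *
im=cv2.imread("pics/top0.png"); hsv=cv2.cvtColor(im,cv2.COLOR_BGR2HSV)
red=((hsv[...,0]<6)|(hsv[...,0]>174))&(hsv[...,1]>200)&(hsv[...,2]>50)
gray=(hsv[...,1]<70)&(hsv[...,2]>110)
m=np.zeros(red.shape,np.uint8); m[140:230,280:420]=255*(red|gray)[140:230,280:420]
m=cv2.morphologyEx(m,cv2.MORPH_CLOSE,np.ones((5,5)))
c=max(cv2.findContours(m,0,2)[0],key=cv2.contourArea)
P=np.array([ray("top",p[0],.12)[:2] for p in c],np.float32)
rc=cv2.minAreaRect(P); print(rc)
b=cv2.boxPoints(rc); print(b)
rm=np.zeros_like(m); rm[140:230,280:420]=255*red[140:230,280:420]
ys,xs=np.nonzero(rm); print("red centroid",ray("top",(xs.mean(),ys.mean()),.12))
for p in((370,174),(367,195)): print(ray("top",p,.1))
s=r.get_state(); print(R.from_quat(s['eef_rot']).as_matrix().round(3))
E
```

```text
((0.5538439750671387, -0.2057601362466812), (0.10027943551540375, 0.26995936036109924), 9.909343719482422)
[[ 0.48122364 -0.08142272]
 [ 0.52768093 -0.34735462]
 [ 0.6264643  -0.33009756]
 [ 0.580007   -0.06416565]]
red centroid [ 0.53480929 -0.11756534  0.12      ]
[ 0.58633442 -0.25976533  0.1       ]
[ 0.53497645 -0.24999011  0.1       ]
[[-0.957  0.289 -0.   ]
 [ 0.289  0.957 -0.002]
 [-0.    -0.002 -1.   ]]
```

The outline fits at 100 x 270 mm. The tray's centre is (0.554, -0.206), its outward direction is (-0.172, 0.985), and the lip's middle is near (0.533, -0.087). I'll shut the gripper and travel over to it.

Request:
{"op": "carry_out", "data": {"plan": [{"rot": [0, 0, 0.12], "xyz": [-0.028, -0.028, 0], "grip": 255}, {"rot": [0, 0, 0.24], "xyz": [-0.056, -0.056, 0], "grip": 255}, {"rot": [0, 0, 0.36], "xyz": [-0.084, -0.084, 0], "grip": 255}, {"rot": [0, 0, 0.48], "xyz": [-0.112, -0.112, 0], "grip": 255}, {"rot": [0, 0, 0.6], "xyz": [-0.14, -0.14, 0], "grip": 255}, {"rot": [0, 0, 0.72], "xyz": [-0.168, -0.168, 0], "grip": 255}, {"rot": [0, 0, 0.84], "xyz": [-0.196, -0.196, 0], "grip": 255}, {"rot": [0, 0, 0.96], "xyz": [-0.224, -0.224, 0], "grip": 255}]}}

```text
clock: 0.77
tool_pos: [0.3309, 0.3171, 0.2387]
eef_rot: [0.589, 0.808, -0.0, -0.0]
contact_force: [0.8, 1.5, -0.2]
opening: 0.421
finger_force: 0.0
```

```bash
cat > n.py <<'E'
from h import *
import sys
u=np.array([-.172,.985,0]); c=np.array([.5538,-.2058,0])
s=r.get_state(); M=R.from_quat(s['eef_rot']).as_matrix()
g=c+u*float(sys.argv[1])+[0,0,float(sys.argv[2])]
G=np.column_stack([-u,np.cross([0,0,-1],-u),[0,0,-1]])
print(s['clock'],s['tool_pos'],s['contact_force'],s['opening'],"xyz",tool(g).round(4),"rot",R.from_matrix(M.T@G).as_rotvec().round(4)); print(M.round(2),G.round(2),s['q'].round(2))
E
python3 n.py .122 .17
```

```text
0.7667 [0.33088336 0.31709506 0.23866072] [ 0.80759124  1.50235454 -0.23185845] 0.4209012968842642 xyz [-0.4452  0.0688  0.0687] rot [-2.0000e-04 -3.0000e-04 -3.0031e+00]
[[-0.31  0.95 -0.  ]
 [ 0.95  0.31 -0.  ]
 [-0.   -0.   -1.  ]] [[ 0.17 -0.98  0.  ]
 [-0.98 -0.17  0.  ]
 [-0.   -0.   -1.  ]] [-0.9   0.48  0.05  2.06 -0.04  0.61 -0.51]
```

Request:
{"op": "carry_out", "data": {"plan": [{"rot": [0, 0, 0.07], "xyz": [-0.036, 0.0055, 0], "grip": 255}, {"rot": [0, 0, 0.138], "xyz": [-0.072, 0.011, 0], "grip": 255}, {"rot": [0, 0, 0.138], "xyz": [-0.108, 0.0165, 0], "grip": 255}, {"rot": [0, 0, 0.138], "xyz": [-0.144, 0.022, 0], "grip": 255}, {"rot": [0, 0, 0.138], "xyz": [-0.18, 0.0275, 0], "grip": 255}, {"rot": [0, 0, 0.138], "xyz": [-0.216, 0.033, 0], "grip": 255}, {"rot": [0, 0, 0.138], "xyz": [-0.252, 0.0385, 0], "grip": 255}, {"rot": [0, 0, 0.138], "xyz": [-0.288, 0.044, 0], "grip": 255}]}}

```text
clock: 1.43
tool_pos: [0.4624, 0.0573, 0.2386]
eef_rot: [0.641, 0.768, -0.0, -0.0]
contact_force: [1.1, -0.1, -0.8]
opening: 0.008
finger_force: 0.0
```

```bash
sed -i 's/-u,np.cross(\[0,0,-1\],-u)/u,np.cross([0,0,-1],u)/' n.py; python3 n.py .122 .17
```

```text
1.4333 [0.46238679 0.05731632 0.23856626] [ 1.0711229  -0.1037923  -0.80523119] 0.008123690904746806 xyz [-0.1532  0.0439  0.0685] rot [-0.0005 -0.0002  0.0063]
[[-0.18  0.98 -0.  ]
 [ 0.98  0.18  0.  ]
 [ 0.   -0.   -1.  ]] [[-0.17  0.98  0.  ]
 [ 0.98  0.17  0.  ]
 [ 0.    0.   -1.  ]] [-0.25  0.49  0.04  2.04 -0.03  0.62 -0.01]
```

Request:
{"op": "carry_out", "data": {"plan": [{"rot": [0, 0, 0.006], "xyz": [-0.037, 0.011, 0.012], "grip": 255}, {"rot": [0, 0, 0.006], "xyz": [-0.074, 0.022, 0.024], "grip": 255}, {"rot": [0, 0, 0.006], "xyz": [-0.111, 0.033, 0.036], "grip": 255}, {"rot": [0, 0, 0.006], "xyz": [-0.14, 0.042, 0.046], "grip": 255}, {"rot": [0, 0, 0.006], "xyz": [-0.153, 0.0445, 0.06], "grip": 255}, {"rot": [0, 0, 0.006], "xyz": [-0.153, 0.0445, 0.068], "grip": 255}, {"rot": [0, 0, 0.006], "xyz": [-0.153, 0.0445, 0.068], "grip": 255}, {"rot": [0, 0, 0.006], "xyz": [-0.153, 0.0445, 0.068], "grip": 255}]}}

```text
clock: 2.1
tool_pos: [0.5322, -0.0818, 0.1703]
eef_rot: [0.643, 0.766, -0.0, -0.001]
contact_force: [1.0, 0.3, 1.1]
opening: 0.003
finger_force: 0.0
```

```bash
python3 n.py .122 .12; python3 -c "
from h import *
cv2.imwrite('pics/s1.png',r.snapshot('side')[:,:,::-1])"
```

```text
2.1 [ 0.53221052 -0.08181374  0.17030571] [0.95838465 0.27368367 1.14872696] 0.003444467474135157 xyz [-0.004   0.      0.0503] rot [-0.0018 -0.0018  0.002 ]
[[-0.17  0.98 -0.  ]
 [ 0.98  0.17  0.  ]
 [ 0.   -0.   -1.  ]] [[-0.17  0.98  0.  ]
 [ 0.98  0.17  0.  ]
 [ 0.    0.   -1.  ]] [ 0.06  0.67  0.01  1.9  -0.01  0.57  0.25]
```

View pics/s1.png

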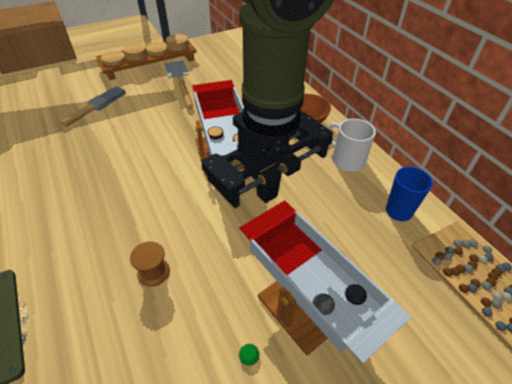

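The side view shows the shut fingers just above the red lip's middle, around px (268,190), with the gripper body lying across the tray and everything clear. Now I'll push down.

Request:
{"op": "carry_out", "data": {"plan": [{"rot": [0, 0, 0], "xyz": [-0.002, 0, 0.02], "grip": 255}, {"rot": [0, 0, 0], "xyz": [-0.002, 0, 0.038], "grip": 255}, {"rot": [0, 0, 0], "xyz": [-0.002, 0, 0.045], "grip": 255}, {"rot": [0, 0, 0], "xyz": [-0.002, 0, 0.051], "grip": 255}, {"rot": [0, 0, 0], "xyz": [-0.002, 0, 0.057], "grip": 255}, {"rot": [0, 0, 0], "xyz": [-0.002, 0, 0.063], "grip": 255}, {"rot": [0, 0, 0], "xyz": [-0.002, 0, 0.069], "grip": 255}, {"rot": [0, 0, 0], "xyz": [-0.002, 0, 0.075], "grip": 255}]}}

```text
clock: 2.82
tool_pos: [0.5341, -0.0849, 0.0958]
eef_rot: [0.643, 0.766, 0.001, 0.0]
contact_force: [-0.1, 2.1, 3.0]
opening: 0.005
finger_force: 1.6
```

Request:
{"op": "carry_out", "data": {"plan": [{"rot": [0, 0, 0], "xyz": [0, 0, 0.003], "grip": 255}, {"rot": [0, 0, 0], "xyz": [0, 0, 0.006], "grip": 255}, {"rot": [0, 0, 0], "xyz": [0, 0, 0.009], "grip": 255}, {"rot": [0, 0, 0], "xyz": [0, 0, 0.012], "grip": 255}, {"rot": [0, 0, 0], "xyz": [0, 0, 0.015], "grip": 255}, {"rot": [0, 0, 0], "xyz": [0, 0, 0.018], "grip": 255}, {"rot": [0, 0, 0], "xyz": [0, 0, 0.018], "grip": 255}, {"rot": [0, 0, 0], "xyz": [0, 0, 0.018], "grip": 255}]}}

```text
clock: 3.48
tool_pos: [0.5331, -0.0861, 0.0774]
eef_rot: [0.644, 0.765, -0.0, -0.0]
contact_force: [0.1, -0.2, 0.9]
opening: 0.007
finger_force: 0.2
```

```bash
python3 -c "
from h import *
cv2.imwrite('pics/s2.png',r.snapshot('side')[:,:,::-1])"
```

```text
(no output)
```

View pics/s2.png

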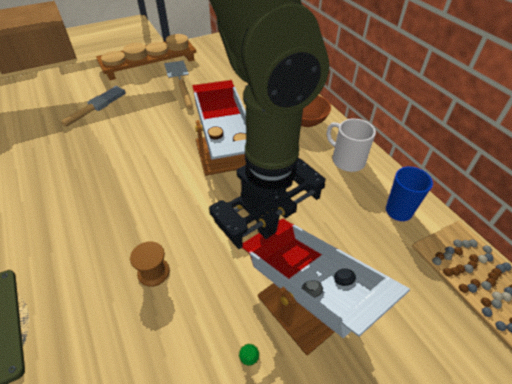

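The tray is tipping, with pebbles around px (313,287) and (345,276), perhaps just starting to slide. I'll push further, slowly.

Request:
{"op": "carry_out", "data": {"plan": [{"rot": [0, 0, 0], "xyz": [0, 0, 0.002], "grip": 255}, {"rot": [0, 0, 0], "xyz": [0, 0, 0.004], "grip": 255}, {"rot": [0, 0, 0], "xyz": [0, 0, 0.006], "grip": 255}, {"rot": [0, 0, 0], "xyz": [0, 0, 0.008], "grip": 255}, {"rot": [0, 0, 0], "xyz": [0, 0, 0.01], "grip": 255}, {"rot": [0, 0, 0], "xyz": [0, 0, 0.01], "grip": 255}, {"rot": [0, 0, 0], "xyz": [0, 0, 0.01], "grip": 255}, {"rot": [0, 0, 0], "xyz": [0, 0, 0.01], "grip": 255}]}}

```text
clock: 4.2
tool_pos: [0.5333, -0.0854, 0.0675]
eef_rot: [0.643, 0.766, -0.0, -0.0]
contact_force: [0.0, 0.3, 0.1]
opening: 0.005
finger_force: 0.0
```

Request:
{"op": "carry_out", "data": {"plan": [{"rot": [0, 0, 0], "xyz": [0, 0, 0.001], "grip": 255}, {"rot": [0, 0, 0], "xyz": [0, 0, 0.002], "grip": 255}, {"rot": [0, 0, 0], "xyz": [0, 0, 0.003], "grip": 255}, {"rot": [0, 0, 0], "xyz": [0, 0, 0.003], "grip": 255}, {"rot": [0, 0, 0], "xyz": [0, 0, 0.003], "grip": 255}, {"rot": [0, 0, 0], "xyz": [0, 0, 0.003], "grip": 255}, {"rot": [0, 0, 0], "xyz": [0, 0, 0.003], "grip": 255}, {"rot": [0, 0, 0], "xyz": [0, 0, 0.003], "grip": 255}]}}

```text
clock: 4.87
tool_pos: [0.5335, -0.0855, 0.0647]
eef_rot: [0.643, 0.766, 0.0, -0.0]
contact_force: [-0.2, 0.3, 0.4]
opening: 0.005
finger_force: 0.4
```

```bash
python3 -c "
from h import *
cv2.imwrite('pics/s3.png',r.snapshot('side')[:,:,::-1])"
```

```text
(no output)
```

View pics/s3.png

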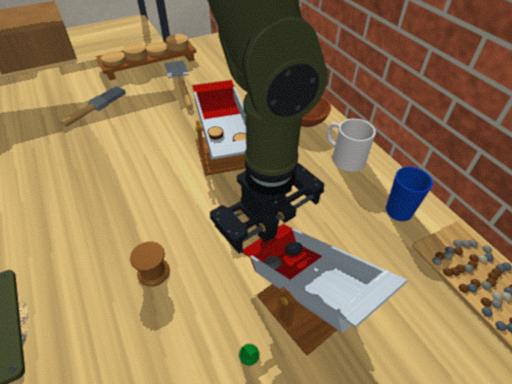

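Both pebbles are now on the red floor, at about px (270,262) and (294,249). I'll lift straight off and retreat.

Request:
{"op": "carry_out", "data": {"plan": [{"rot": [0, 0, 0], "xyz": [0.002, 0, -0.01], "grip": 255}, {"rot": [0, 0, 0], "xyz": [0.005, 0, -0.03], "grip": 255}, {"rot": [0, 0, 0], "xyz": [0.01, 0, -0.06], "grip": 255}, {"rot": [0, 0, 0], "xyz": [0.02, 0, -0.095], "grip": 255}, {"rot": [0, 0, 0], "xyz": [0.03, 0, -0.13], "grip": 255}, {"rot": [0, 0, 0], "xyz": [0.05, 0, -0.16], "grip": 255}, {"rot": [0, 0, 0], "xyz": [0.08, 0, -0.18], "grip": 255}, {"rot": [0, 0, 0], "xyz": [0.11, 0, -0.18], "grip": 255}]}}

```text
clock: 5.58
tool_pos: [0.5167, 0.0233, 0.2496]
eef_rot: [0.644, 0.765, 0.003, 0.003]
contact_force: [0.1, 0.7, 0.1]
opening: 0.001
finger_force: 0.0
```

Request:
{"op": "carry_out", "data": {"plan": [{"rot": [0, 0, 0], "xyz": [0.03, 0, 0], "grip": 255}, {"rot": [0, 0, 0], "xyz": [0.06, 0, 0], "grip": 255}, {"rot": [0, 0, 0], "xyz": [0.09, 0, 0], "grip": 255}, {"rot": [0, 0, 0], "xyz": [0.11, 0, 0], "grip": 255}, {"rot": [0, 0, 0], "xyz": [0.11, 0, 0], "grip": 255}, {"rot": [0, 0, 0], "xyz": [0.11, 0, 0], "grip": 255}, {"rot": [0, 0, 0], "xyz": [0.11, 0, 0], "grip": 255}, {"rot": [0, 0, 0], "xyz": [0.11, 0, 0], "grip": 255}]}}

```text
clock: 6.25
tool_pos: [0.4958, 0.1293, 0.2449]
eef_rot: [0.644, 0.765, -0.0, 0.0]
contact_force: [-0.3, -0.5, 0.4]
opening: 0.008
finger_force: 0.0
```

```bash
python3 -c "
from h import *
a=r.snapshot('side')[:,:,::-1];b=r.snapshot('top')[:,:,::-1]
f=lambda x:cv2.resize(x,None,fx=3,fy=3)
cv2.imwrite('pics/s4.png',np.hstack([f(a[200:360,230:360]),f(b[140:300,285:415])]))"
```

```text
(no output)
```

View pics/s4.png

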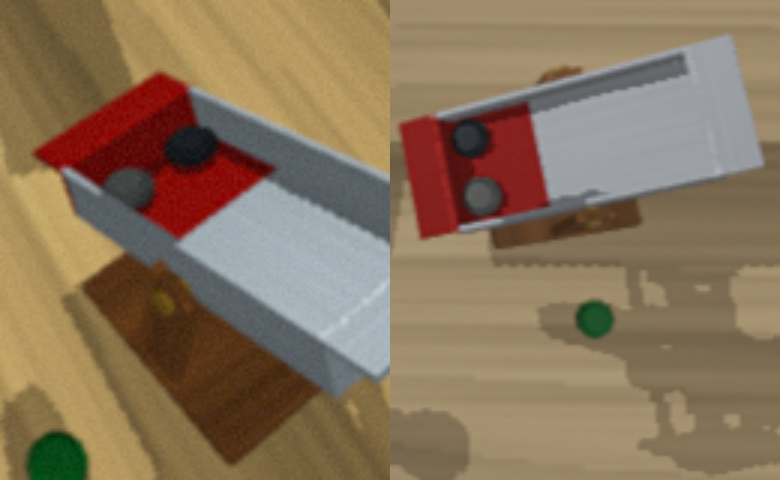

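Both pebbles rest side by side against the red end wall (crop px (470,138) and (482,196)). The tray has stayed tipped and the arm is clear, so I'll hand in.

```bash
python3 -c "
from plant import r
print(r.finish_job())"
```

```text
the job is handed in; nothing more can be done
None
```

The pebble tray is left tipped red end down with both pebbles at rest on its red floor; the arm is clear, the other tray was not touched, and the job was handed in at about 6 s (no verdict came back).

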